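# Change over the sample tube in a slide-in rack

## Task

One of the two tubes seated in the pockets of the aluminium rack wears a tall cap: it is finished, so lift it out and stand it upright in the free half of the white transport box. Then slide the waiting tube of that same lane along its slot, without lifting it out of the slot, until its collar drops into the freed pocket and sits flush with the rack's top. Leave the other lane's tubes and everything else where they are.

Things in the scene. Friction and masses are not known exactly. Their poses are not given: they have to be found in the camera images.
- rack: fixed aluminium tube rack on posts, 140 (x) x 240 (y) x 100 mm high; origin: centre of its underside, z up. Two lanes along y at x = -35 mm (near) and +35 mm (far): slots 28 mm wide from y = -105 mm to the pocket at y = +80 mm. Pocket 48 mm wide, 10 mm deep. Top at z = 100 mm, plate 18 mm thick, screw heads 2 mm high at the corners (x +-61, y +-111 mm)
- pocket_near (a point): centre of the pocket of the near lane, at the height of the rack's top; axes as the rack's
- pocket_far (a point): centre of the pocket of the far lane, at the height of the rack's top; axes as the rack's
- tall_tube: the finished tube, in one of the two pockets: steel body 26 mm across, 80 mm long; white collar 44 mm across, 80 to 90 mm above the bottom; grey cap 30 mm across, 90 to 134 mm above the bottom; 0.09 kg. Origin: centre of its underside, z to the cap. Seated: underside 10 mm above the rack's underside, collar flush with the rack's top
- low_tube: a tube with the same body and collar but a low cap, 32 mm across and 20 mm tall (110 mm in all), seated in the other pocket; it stays. Origin at the centre of its underside
- waiting_near: a tube like low_tube waiting in the near lane's slot, 95 to 150 mm short of the pocket centre: it hangs by its collar, whose underside rests on the rack's top (tube's underside 20 mm above the rack's underside). Origin: centre of its underside, z up
- waiting_far: the same in the slot of the far lane
- waiting_near_collar (a point): centre of the underside of the collar of waiting_near, 80 mm above its bottom
- waiting_far_collar (a point): centre of the underside of the collar of waiting_far, 80 mm above its bottom
- low_tube_collar (a point): centre of the underside of the collar of low_tube
- box: fixed white open transport box, outside 76 (x) x 130 (y) x 95 mm high, walls and floor 6 mm; origin at the centre of its underside, z up. The -y half holds a jar, the +y half (y from about 2 to 59 mm, middle at y = 30 mm) is free
- jar: closed sample jar, 56 mm across and 65 mm tall, loose in the -y half of the box; origin at the centre of its underside; bystander
- black_tape: roll of black tape, 64 mm across, 18 mm high, flat on the bench to the right of the rack; origin at the centre of its underside; bystander
- bottle: reagent bottle with blue cap, 68 mm across and 153 mm tall, on the bench at the far left; origin at the centre of its underside; bystander
- tape: roll of white tape, 48 mm across, 13 mm high, flat on the bench behind and between rack and box; origin at the centre of its underside; bystander
- mass: brass weight with knob, 30 mm across, 53 mm tall, on the bench in front between rack and box; origin at the centre of its underside; bystander
Things that resemble listed ones, but are neither listed nor needed, are in the scene too. What is shaped like the tall_tube but purple is not meant.

How it is judged:
By the outcome, as a careful person would: the job done as asked, in the order asked, and still so for the second after the job is handed in, with the robot touching nothing.
It also fails if it takes over 56 s, if anything falls off the work surface, if the arm or the gripper's body presses on something with over 40 N, if the wrist force passes 120 N, or if a joint passes its speed limit or range.

## Robot

A 6-joint arm with a two-finger parallel gripper is mounted at the origin on a cart in front of the work surface, level with it; the furniture and walls round the work are solid. World frame = base frame: x ahead of the robot, y to its left, z up, the work surface at z = 0. Lengths are in mm, angles in rad, forces in N, time in s.
With the tool pointing down it reaches from about 300 to 875 mm from the base axis. Payload 4.2 kg.
Tool frame: the origin (TCP) lies at the very end of the fingers, on their centre line; the grasp point (between the pads) lies 19 mm behind it (arm.grip_point_offset is the distance from the TCP to the grasp point, in mm); z points along the fingers, y is the line along which they close (so a half turn about z gives the same grasp; the last joint's range is limited). The gripper opens to 85 mm and grips with 20 to 120 N. Pads are 22 mm wide; open, the fingers measure 114 mm over their backs; the gripper's body (76 mm by 85 mm) begins 54 mm behind the grasp point. The pads swing forward as they close: fully open they stand 13 mm farther back than shut.
Start: joints at [-1.129, 0.32, 1.565, -0, 1.257, -0.02], TCP at [256.202, -514.783, 231.338] pointing down, gripper open.
Joint ranges: [-3.11, 3.11], [-0.84, 2.01], [0.21, 2.61], [-1.34, 4.49], [0.05, 2.63], [-2.56, 2.56]. Speed limits (rad/s): [2.57, 2.57, 3.14, 3.14, 3.14, 3.14].

## Interface

Orientations are given as a unit quaternion [x, y, z, w].
In Python, from station import monitor, eyes, arm gives the robot as it stands.
- The arm moves only by the tool apply_moves, never from a script. Its argument "increments" is a list of rows, each an object with "delta_pos": the shift along the world's x, y, z in mm, a list of three; "angular": the turn, a rotation vector about the world's x, y, z in rad, a list of three; "claw": the opening, from 0 (shut) to 1 (fully open). In form: [{"delta_pos": [tx, ty, tz], "angular": [wx, wy, wz], "claw": claw}, ...]. A call has 1 to 5 rows; each row is the pose to reach, as a shift and turn from the pose commanded when the call began; what a row does not reach only later rows make up. A row lasts 1/8 s, in which the tool goes at most 62.5 mm and 10.7 degrees, less where a joint would pass 70% of its speed; a pose out of reach is approached as far as the arm can. A call with a gripper value outside its range is refused whole. The fingers move at their own pace and stop on an object; "force" is the grip in N (left out, the last holds). Time passes only in rows, so rows that repeat a pose let the fingers close. It gives the time, the measured TCP pose, the force, the opening and the grip force at its end, in the units of the state.
- monitor.read_state(): the state, without advancing time (a new reading comes with each control period).
- eyes.read_camera(name): name is "side" or "top" or "wrist"; returns the picture (420x560x3 uint8, red, green, blue); there is no depth.
- eyes.calibration(name): a dict with "intrinsics" (3x3 intrinsics, pixels), "k1" (the pictures are not rectified: a ray, as slopes to the right and down, at radius r is drawn at 1 + k1 r^2 times it, then the intrinsics apply), "origin" and "rotation" of the camera in the world; the wrist camera has in their place "hand_eye" (4x4, takes a point from camera to tool coordinates, whose origin is the TCP and whose axes are the flange's). Camera axes: x right, y up, looking along -z (the intrinsics and any distortion apply to the point x, -y, -z); pixel columns grow to the right and rows downward; lengths in mm; the calibration is good to about 2 mm. A picture is of the moment at which its call begins: read the wrist's pose just before it. calibration takes no time and is no camera call.
- arm.sign_off(): hands the job in; it is judged then, once.
The state is a dict: "time_s": time; "qpos": joint angles; "qd": joint speeds; "joint_torque": joint torques, N m; "eef_pos": TCP position; "orientation": TCP orientation; "ft_force": force on the tool from outside, world axes, zero at the start; "ft_torque": the same for the moment, N m; "gripper_width": opening from 0.0 (shut) to 1.0 (fully open); "finger_force": force on a finger pad.
Only numpy, scipy, OpenCV 4.12 (cv2) and the standard library are available. Lean on these libraries where they do the work, as an engineer would, in place of code of your own. Each camera call takes 0.05 s, during which the arm holds its last target. There are 200 camera calls.

## Working session

There is one attempt and no reset: what is moved stays moved. The work goes in short steps, Python scripts to look and compute and a tool call to move; the robot and the scene stay as the last step left them, time stands still between calls to the robot, and variables do not carry over. Pictures are saved under pics/ and viewed, at most 10 in all, crops included, and the job is handed in when it is done.

Besides the shell and the picture viewer there is one more tool, called by a JSON object that holds its "op" and its "data", one argument or row to a line. apply_moves: Moves the arm, as the interface text tells. Its arguments: {"type":"object","properties":{"increments":{"type":"array","items":{"type":"object","properties":{"delta_pos":{"type":"array","items":{"type":"number"}},"angular":{"type":"array","items":{"type":"number"}},"claw":{"type":"number"}}}},"force":{"type":"number"}},"required":["increments"]}

```bash
ls; mkdir -p pics; cat > h.py <<'E'
import numpy as np, cv2
from station import monitor, eyes, arm
from scipy.spatial.transform import Rotation as R
def snap(n,f):
    s=monitor.read_state(); im=eyes.read_camera(n); cv2.imwrite(f,im[:,:,::-1]); return s,im
def cam(n,s=None):
    c=eyes.calibration(n); K=np.array(c["intrinsics"])
    if n=="wrist":
        H=np.array(c["hand_eye"]); Q=R.from_quat(s["orientation"]).as_matrix()
        return K,c["k1"],Q@H[:3,3]+np.array(s["eef_pos"]),Q@H[:3,:3]
    return K,c["k1"],np.array(c["origin"]),np.array(c["rotation"])
def ray(C,u,v):
    K,k1,o,Rm=C
    xy=cv2.undistortPoints(np.array([[[u,v]]],float),K,np.array([k1,0,0,0.]))[0,0]
    return o,Rm@np.array([xy[0],-xy[1],-1])
def onz(C,u,v,z):
    o,d=ray(C,u,v); return o+d*(z-o[2])/d[2]
def proj(C,p):
    K,k1,o,Rm=C; q=Rm.T@(np.array(p,float)-o); a=np.array([q[0],-q[1]])/-q[2]
    a=a*(1+k1*(a@a)); return (K@[a[0],a[1],1])[:2]
E
python3 - <<'E'
from h import *
for n in("top","side"):
    s,im=snap(n,f"pics/{n}0.png"); C=cam(n); print(n,C[0].round(1).tolist(),C[1],C[2].round(1),C[3].round(3).tolist())
print(eyes.calibration("wrist")["hand_eye"],s["time_s"],s["orientation"],arm.grip_point_offset)
E
```

```text
pics
top [[543.1, 0.0, 284.0], [0.0, 543.1, 203.9], [0.0, 0.0, 1.0]] 0.06658172535657725 [ 337.6   59.9 1391.4] [0.034, -0.04, -0.699, 0.714]
side [[429.6, 0.0, 285.5], [0.0, 429.6, 210.6], [0.0, 0.0, 1.0]] -0.031594172690327695 [ 480.5 -950.2  833.1] [0.447, -0.005, -0.004, 0.895]
[[ 1.15221849e-04  9.53178281e-01  3.02408913e-01  7.88033746e+01]
 [ 9.99998738e-01 -5.89031163e-04  1.47558484e-03  1.09740184e+00]
 [ 1.58462370e-03  3.02408361e-01 -9.53177146e-01 -1.42820632e+02]
 [ 0.00000000e+00  0.00000000e+00  0.00000000e+00  1.00000000e+00]] 0.05 [ 9.73462468e-01  2.28845139e-01 -1.71824036e-04 -8.34163806e-04] 18.700000000000003
```

View pics/top0.png

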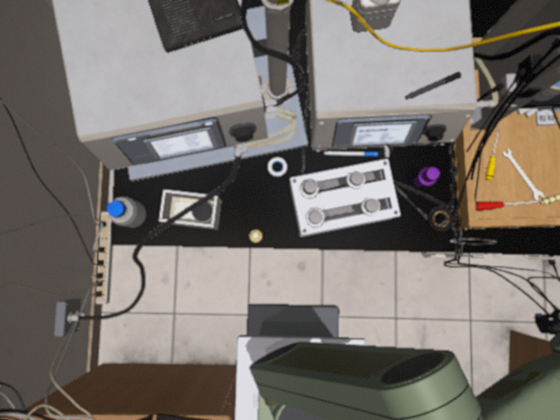

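View pics/side0.png

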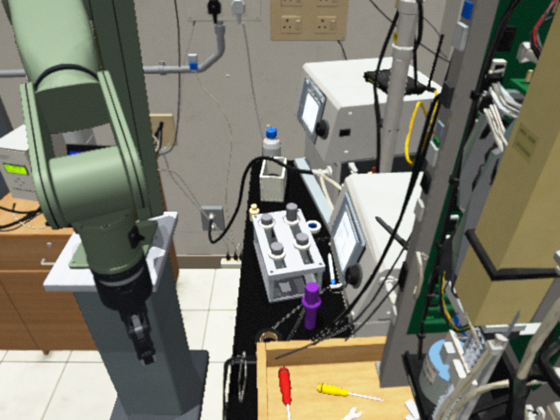

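```bash
sed -i 's/np.array(c\["rotation"\])$/R.from_quat(c["rotation"]).as_matrix()/' h.py
python3 - <<'E'
from h import *
a=cv2.imread("pics/top0.png")[130:250,90:470]; b=cv2.imread("pics/side0.png")[120:320,230:350]
a=cv2.resize(a,None,fx=2.1,fy=2.1,interpolation=3); b=cv2.resize(b,None,fx=1.75,fy=1.75,interpolation=3)
o=np.zeros((600,800,3),np.uint8); o[:a.shape[0],:a.shape[1]]=a; o[a.shape[0]:,:210]=b[:600-a.shape[0]]
b2=cv2.imread("pics/side0.png")[195:275,245:335]; b2=cv2.resize(b2,None,fx=4,fy=4,interpolation=3); o[255:255+320,300:660]=b2
cv2.imwrite("pics/crop1.png",o)
C=cam("top")
for n,u,v,z in [("rackTL",292,178,100),("rackTR",384,160,100),("rackBR",400,216,100),("rackBL",303,236,100),("boxTL",164,190,95),("boxTR",221,194,95),("boxBR",218,229,95),("boxBL",160,222,95),("f",310,187,130),("n",316,216,130),("wf",356,180,120),("wn",371,206,120)]: print(n,onz(C,u,v,z).round(0))
E
```

```text
rackTL [537.  33. 100.]
rackTR [ 585. -188.  100.]
rackBR [ 451. -226.  100.]
rackBL [398.   4. 100.]
boxTL [501. 339.  95.]
boxTR [495. 202.  95.]
boxBR [411. 207.  95.]
boxBL [424. 345.  95.]
f [512.  -9. 130.]
n [444. -24. 130.]
wf [ 532. -118.  120.]
wn [ 471. -154.  120.]
```

View pics/crop1.png

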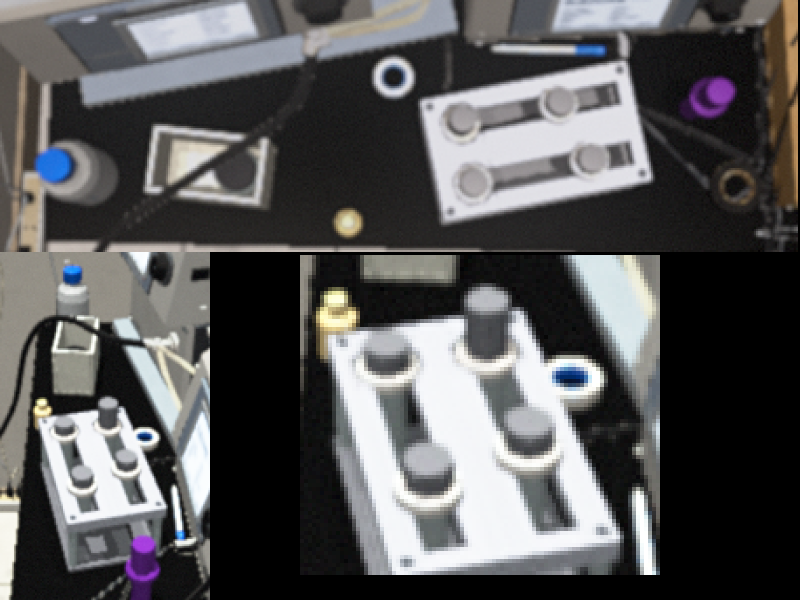

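```bash
python3 - <<'E'
from h import *
T=cam("top");S=cam("side")
cs=np.array([(230,222),(239,182),(250,162),(267,158),(287,163),(321,170)],float)
for u,v in [(237,159),(223,185),(205,198),(186,210),(166,223),(150,235)]:
    best=[]
    for z in range(0,700,5):
        p=onz(T,u,v,z); q=proj(S,p)
        d=min(np.linalg.norm(q-(a+(b-a)*np.clip((q-a)@(b-a)/((b-a)@(b-a)),0,1))) for a,b in zip(cs[:-1],cs[1:]))
        best.append((d,z,p.round().tolist(),q.round()))
    print("cable",(u,v),sorted(best,key=lambda t:t[0])[:1])
for z in(0,100,200,300): print(z,[onz(T,u,v,z)[:2].round().tolist() for u,v in[(313,147),(455,143),(313,112),(470,108),(270,165),(82,110),(260,105)]])
print(proj(S,[600,-60,0]),proj(S,[600,-60,250]),proj(S,[600,-300,0]),proj(S,[600,-300,250]))
# purple and heights
print(S[2],S[3].round(2).tolist(), eyes.calibration("wrist")["intrinsics"],eyes.calibration("wrist")["k1"])
E
```

```text
cable (237, 159) [(np.float64(0.0167482889140093), 160, [569.0, 161.0, 160.0], array([310., 168.]))]
cable (223, 185) [(np.float64(0.4002871640970718), 155, [508.0, 192.0, 155.0], array([289., 164.]))]
cable (205, 198) [(np.float64(0.03617364228322907), 140, [479.0, 234.0, 140.0], array([280., 161.]))]
cable (186, 210) [(np.float64(0.18409562009601618), 120, [452.0, 280.0, 120.0], array([272., 159.]))]
cable (166, 223) [(np.float64(0.5400530557061753), 95, [422.0, 330.0, 95.0], array([263., 158.]))]
cable (150, 235) [(np.float64(0.05040426835523836), 60, [395.0, 375.0, 60.0], array([256., 161.]))]
0 [[635.0, -22.0], [653.0, -391.0], [728.0, -21.0], [746.0, -430.0], [585.0, 88.0], [717.0, 577.0], [743.0, 118.0]]
100 [[613.0, -17.0], [630.0, -358.0], [700.0, -15.0], [717.0, -395.0], [567.0, 86.0], [690.0, 540.0], [714.0, 114.0]]
200 [[592.0, -11.0], [608.0, -326.0], [672.0, -9.0], [688.0, -359.0], [549.0, 84.0], [662.0, 503.0], [685.0, 110.0]]
300 [[571.0, -5.0], [585.0, -293.0], [644.0, -4.0], [658.0, -324.0], [532.0, 82.0], [635.0, 466.0], [656.0, 106.0]]
[322.876713   257.06656374] [328.65074316 182.89422989] [330.91254328 326.13307557] [339.43638293 247.80351721]
[ 480.54857601 -950.19279674  833.06789036] [[1.0, 0.0, -0.01], [-0.01, 0.6, -0.8], [0.0, 0.8, 0.6]] [[290.96525527   0.         281.32641779]
 [  0.         290.96525527 211.41238267]
 [  0.           0.           1.        ]] 0.02025425885813453
```

Candidates, as side-view pixels:
- far pocket, tall cap: (291,211)
- near pocket, low cap: (265,220)
- waiting tubes: (276,245) and (302,240)
- purple tube: (311,290)

The crop confirms that the grey tall cap is in the far lane's pocket, so that is the finished tube. I'll move to a wrist view over the rack, with the camera towards the robot.

{"op": "apply_moves", "data": {
  "increments": [
    {"delta_pos":[11,21,5],"angular":[0,0,0.145],"claw":1},
    {"delta_pos":[22,42,10],"angular":[0,0,0.29],"claw":1},
    {"delta_pos":[33,63,15],"angular":[0,0,0.435],"claw":1},
    {"delta_pos":[44,84,20],"angular":[0,0,0.58],"claw":1},
    {"delta_pos":[55,105,20],"angular":[0,0,0.723],"claw":1}
  ]
}}

```text
time_s: 0.72
eef_pos: [311.5, -409.1, 251.4]
orientation: [0.828, 0.56, 0.0, 0.0]
ft_force: [0.4, 0.1, 0.5]
gripper_width: 0.998
finger_force: 0.0
```

{"op": "apply_moves", "data": {
  "increments": [
    {"delta_pos":[11,21,0],"angular":[0,0,0.145],"claw":1},
    {"delta_pos":[22,42,0],"angular":[0,0,0.29],"claw":1},
    {"delta_pos":[33,63,0],"angular":[0,0,0.435],"claw":1},
    {"delta_pos":[44,84,0],"angular":[0,0,0.58],"claw":1},
    {"delta_pos":[55,105,0],"angular":[0,0,0.723],"claw":1}
  ]
}}

```text
time_s: 1.35
eef_pos: [366.3, -303.9, 251.0]
orientation: [0.577, 0.817, 0.0, -0.0]
ft_force: [0.9, -0.2, 0.3]
gripper_width: 0.999
finger_force: 0.0
```

{"op": "apply_moves", "data": {
  "increments": [
    {"delta_pos":[11,21,0],"angular":[0,0,0.145],"claw":1},
    {"delta_pos":[22,42,0],"angular":[0,0,0.29],"claw":1},
    {"delta_pos":[33,63,0],"angular":[0,0,0.435],"claw":1},
    {"delta_pos":[44,84,0],"angular":[0,0,0.58],"claw":1},
    {"delta_pos":[55,105,0],"angular":[0,0,0.723],"claw":1}
  ]
}}

```text
time_s: 1.98
eef_pos: [421.3, -198.9, 251.0]
orientation: [0.25, 0.968, 0.0, -0.0]
ft_force: [-0.7, -0.1, -0.1]
gripper_width: 0.998
finger_force: 0.0
```

{"op": "apply_moves", "data": {
  "increments": [
    {"delta_pos":[11,21,0],"angular":[0,0,0.145],"claw":1},
    {"delta_pos":[22,42,0],"angular":[0,0,0.29],"claw":1},
    {"delta_pos":[33,63,0],"angular":[0,0,0.435],"claw":1},
    {"delta_pos":[55,105,0],"angular":[0,0,0.58],"claw":1},
    {"delta_pos":[55,105,0],"angular":[0,0,0.723],"claw":1}
  ]
}}

```text
time_s: 2.6
eef_pos: [477.0, -92.5, 250.9]
orientation: [-0.11, 0.994, 0.001, -0.0]
ft_force: [-0.7, -0.8, -0.0]
gripper_width: 1.001
finger_force: 0.0
```

```bash
python3 - <<'E'
from h import *
s,im=snap("wrist","pics/w1.png"); print({k:np.round(s[k],3).tolist() for k in("time_s","qpos","eef_pos","orientation","ft_force")})
cv2.imwrite("pics/w1v.png",cv2.resize(im[:,:,::-1],(800,600),interpolation=3))
E
```

```text
{'time_s': 2.6, 'qpos': [-0.216, 0.166, 1.724, 0.001, 1.252, -2.007], 'eef_pos': [477.024, -92.539, 250.863], 'orientation': [-0.11, 0.994, 0.001, -0.0], 'ft_force': [-0.689, -0.837, -0.038]}
```

View pics/w1v.png

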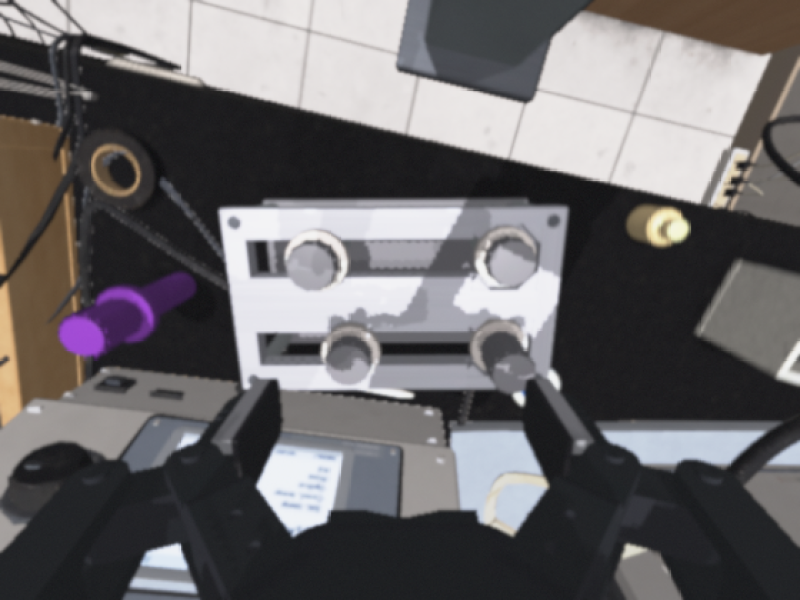

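The wrist view (at 800 px) shows the near screws at (234,222) and (554,221), and the far ones near (253,383) and (540,380). The tall cap is at (515,360), its collar at (500,342), and the waiting far cap is at (348,358). I'll refine these numerically.

```bash
python3 - <<'E'
from h import *
im=cv2.imread("pics/w1.png"); g=cv2.cvtColor(im,cv2.COLOR_BGR2GRAY).astype(float)
from station import monitor
s=monitor.read_state(); C=cam("wrist",s)
P={}
for n,u,v in[("-x-y",234,222),("-x+y",554,221),("+x-y",253,380),("+x+y",540,378)]:
    u/=1.4286;v/=1.4286
    y0,x0=int(v)-6,int(u)-6; w=g[y0:y0+13,x0:x0+13]; t=(w<np.median(w)-25)
    nn,l,st,c=cv2.connectedComponentsWithStats(t.astype(np.uint8))
    print(n,[(st[i,4],(c[i]+[x0,y0]).round(1).tolist(),onz(C,*(c[i]+[x0,y0]),101)[:2].round(1).tolist()) for i in range(1,nn)])
def edges(line,lab):
    print(lab,np.round(line).astype(int).tolist())
# vertical profile through rack plate and horizontal
for u in (200,300): edges(g[135:285,u],f"col{u}")
edges(g[165,145:410],"row165")
o=np.hstack([cv2.resize(im[215:285,165:285],None,fx=3.3,fy=3.3,interpolation=3),cv2.resize(im[215:285,285:405],None,fx=3.3,fy=3.3,interpolation=3)])
o2=np.hstack([cv2.resize(im[135:215,150:270],None,fx=3.3,fy=3.3,interpolation=3),cv2.resize(im[135:215,290:410],None,fx=3.3,fy=3.3,interpolation=3)])
cv2.imwrite("pics/w1c.png",np.vstack([o2,o])); print(np.vstack([o2,o]).shape)
E
```

```text
-x-y [(np.int32(63), [163.3, 155.6], [462.1, -216.7])]
-x+y [(np.int32(57), [387.1, 154.4], [412.1, -0.7])]
+x-y [(np.int32(76), [178.6, 267.3], [582.2, -187.6])]
+x+y [(np.int32(33), [373.5, 267.8], [535.0, 25.6])]
col200 [27, 27, 29, 50, 89, 129, 159, 171, 169, 161, 169, 204, 229, 236, 236, 235, 235, 234, 234, 234, 235, 235, 234, 234, 233, 233, 232, 232, 232, 232, 230, 224, 198, 146, 108, 102, 111, 131, 157, 184, 205, 215, 217, 216, 217, 214, 198, 172, 162, 161, 155, 144, 137, 133, 124, 122, 126, 131, 143, 184, 224, 234, 235, 236, 237, 237, 236, 235, 235, 236, 236, 235, 234, 233, 233, 233, 233, 234, 234, 233, 233, 232, 232, 231, 232, 231, 231, 231, 231, 231, 232, 231, 232, 232, 232, 231, 222, 189, 132, 96, 89, 88, 88, 86, 85, 81, 76, 69, 63, 58, 50, 42, 44, 65, 92, 106, 111, 112, 112, 119, 157, 208, 227, 229, 229, 228, 228, 229, 230, 230, 229, 229, 228, 228, 228, 227, 218, 187, 144, 122, 118, 118, 118, 118, 118, 119, 118, 119, 119, 120]
col300 [28, 27, 35, 59, 102, 143, 166, 171, 165, 160, 185, 223, 236, 238, 238, 239, 238, 238, 237, 238, 238, 237, 237, 237, 237, 237, 237, 237, 237
[... 1196 characters left out ...]
 234, 234, 235, 235, 235, 235, 235, 235, 235, 235, 235, 235, 235, 235, 235, 235, 235, 235, 235, 235, 235, 235, 235, 235, 235, 234, 235, 234, 235, 235, 234, 235, 235, 234, 235, 234, 234, 234, 234, 235, 235, 230, 210, 169, 146, 140, 139, 139, 139, 139, 139, 139, 139, 138, 139, 139, 139, 138, 139, 138, 135, 124, 117, 120, 126, 129, 126, 121, 120, 123, 135, 153, 172, 182, 179, 174, 170, 161, 155, 148, 140, 134, 129, 118, 109, 113, 123, 131, 133, 132, 132, 136, 146, 161, 172, 183, 192, 194, 186, 173, 157, 141, 132, 140, 156, 167, 170, 171, 171, 170, 171, 171, 171, 172, 172, 173, 174, 173, 174, 172, 171, 171, 171, 167, 149, 110, 67, 35, 24, 26, 22, 23, 24, 22, 23, 23, 23, 24, 25, 22]
(495, 792, 3)
```

View pics/w1c.png

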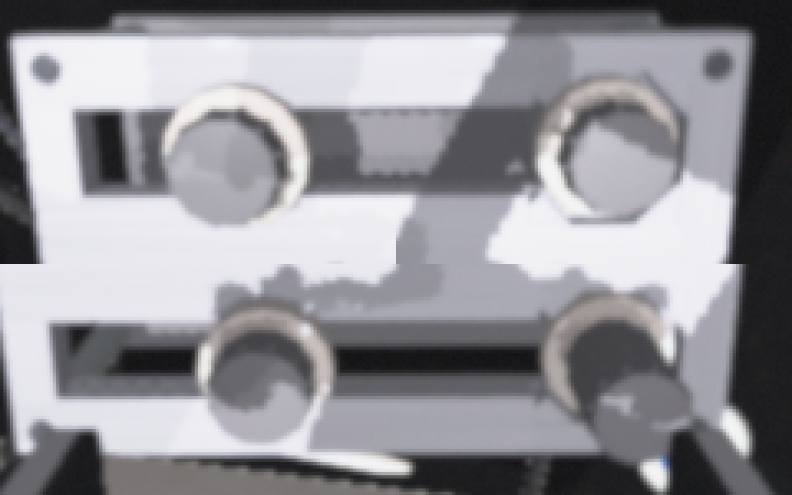

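```bash
python3 - <<'E'
from h import *
im=cv2.imread("pics/w1.png"); g=cv2.cvtColor(im,cv2.COLOR_BGR2GRAY).astype(float)
s=monitor.read_state(); C=cam("wrist",s)
def edge(cols,v0,v1,sgn):
    pts=[]
    for u in cols:
        d=sgn*np.diff(g[v0:v1,u]); i=d.argmax(); w=d[max(i-2,0):i+3].clip(0)
        pts.append(onz(C,u,v0+max(i-2,0)+.5+(w*np.arange(len(w))).sum()/w.sum(),100)[:2])
    pts=np.array(pts); vx,vy,x0,y0=cv2.fitLine(pts.astype(np.float32),cv2.DIST_HUBER,0,.01,.01).ravel()
    if vy<0: vx,vy=-vx,-vy
    return np.arctan2(-vx,vy),np.array([x0,y0])
y=0.2275
for y in (0.2275,):
  ex=np.array([np.cos(y),np.sin(y)])
  for n,c,a,b,sg in[("front",range(165,390),141,150,1),("nslot-",list(range(185,197))+list(range(250,270)),160,173,-1),("nslot+",list(range(185,197))+list(range(255,262)),188,200,1),("fslot-",list(range(200,220))+list(range(275,320)),225,240,-1),("fslot+",list(range(190,220))+list(range(275,320)),248,262,1),("back",list(range(200,300)),266,280,-1)]:
    yw,p=edge(c,a,b,sg); print(n,round(yw,4),round(p@ex,1))
# left/right plate edges
ey=np.array([-np.sin(y),np.cos(y)])
for v in(160,200,240):
    for a,b,sg in((145,180,1),(380,405,-1)):
        d=sg*np.diff(g[v,a:b]); i=d.argmax(); print(v,(onz(C,a+i+.5,v,100)[:2]@ey).round(1),end=" ")
# slot -y end
for v in (170,180): 
    d=-np.diff(g[v,165:182]); print("nend",onz(C,165+d.argmax()+.5,v,100)[:2]@ey,end=' ')
n1,n2=np.array([462.1,-216.7]),np.array([412.1,-.7]); m=(n1+n2)/2; print("\nmid screws",m@ex,m@ey)
# cap tops ellipses centres eyeballed from crop
cp=lambda x,y,ox,oy:(ox+x/3.3,oy+y/3.3)
for n,q,z in[("wn cap",cp(221,171,150,135),130),("low cap",cp(625-396,163,290,135),120),("wf cap",cp(260,400-264,165,215),130),("tall cap",cp(642-396,417-264,285,215),144),("tall collar",cp(605-396,357-264,285,215),100),("wf collar",cp(265,368-264,165,215),110)]:
    p=onz(C,*q,z)[:2]; print(n,np.round(q,1),p.round(1),(p@ex-m@ex-61).round(1),(p@ey-m@ey).round(1))
E
```

```text
front 0.2284 392.1
nslot- 0.2356 413.5
nslot+ 0.2288 440.5
fslot- 0.2312 483.5
fslot+ 0.2248 510.9
back 0.1641 534.1
160 -325.0 160 -83.3 200 -324.5 200 -83.7 240 -325.0 240 -84.2 nend -309.38990966026256 nend -308.5961919837793 
mid screws 401.3208876694652 -204.4838505119476
wn cap [217.  186.8] [ 473.8 -155.3] -35.7 -53.7
low cap [359.4 184.4] [444.2 -24.3] -35.1 80.6
wf cap [243.8 256.2] [ 538.  -118.2] 35.2 -32.0
tall cap [359.5 261.4] [511.9  -9.5] 34.3 79.8
tall collar [348.3 243.2] [512.8 -10.1] 34.9 79.0
wf collar [245.3 246.5] [ 536.8 -119.3] 33.7 -32.8
```

```bash
python3 - <<'E'
from h import *
s=monitor.read_state(); print(s["time_s"],np.round(s["eef_pos"],2),np.round(s["orientation"],4),R.from_quat(s["orientation"]).as_matrix().round(4).tolist())
E
```

```text
2.65 [476.44 -93.47 250.82] [-1.110e-01  9.938e-01  3.000e-04 -5.000e-04] [[-0.9754, -0.2206, -0.0011], [-0.2206, 0.9754, 0.0004], [0.001, 0.0006, -1.0]]
```

{"op": "apply_moves", "data": {
  "increments": [
    {"delta_pos":[10,25,0],"angular":[0,0,0.005],"claw":1},
    {"delta_pos":[22,55,0],"angular":[0,0,0.01],"claw":1},
    {"delta_pos":[32,78,0],"angular":[0,0,0.016],"claw":1},
    {"delta_pos":[37,87,-15],"angular":[0,0,0.016],"claw":1},
    {"delta_pos":[37,87,-40],"angular":[0,0,0.016],"claw":1}
  ]
}}

```text
time_s: 3.28
eef_pos: [513.5, -7.7, 210.4]
orientation: [-0.114, 0.994, -0.0, 0.0]
ft_force: [0.5, 0.2, -1.0]
gripper_width: 1.002
finger_force: 0.0
```

{"op": "apply_moves", "data": {
  "increments": [
    {"delta_pos":[0,0,-25],"angular":[0,0,0],"claw":1},
    {"delta_pos":[0,0,-50],"angular":[0,0,0],"claw":1},
    {"delta_pos":[0,0,-75],"angular":[0,0,0],"claw":1},
    {"delta_pos":[0,0,-95],"angular":[0,0,0],"claw":1},
    {"delta_pos":[0,0,-104],"angular":[0,0,0],"claw":1}
  ]
}}

```text
time_s: 3.9
eef_pos: [511.7, -8.4, 105.3]
orientation: [-0.113, 0.994, 0.0, -0.002]
ft_force: [0.5, -0.9, -0.3]
gripper_width: 1.0
finger_force: 0.0
```

{"op": "apply_moves", "data": {
  "increments": [
    {"delta_pos":[0,0,0],"angular":[0,0,0],"claw":1},
    {"delta_pos":[0,0,0],"angular":[0,0,0],"claw":0.6},
    {"delta_pos":[0,0,0],"angular":[0,0,0],"claw":0.5}
  ],
  "force": 30
}}

```text
time_s: 4.28
eef_pos: [513.7, -7.8, 108.1]
orientation: [-0.114, 0.994, -0.0, 0.001]
ft_force: [-0.1, 0.6, 0.3]
gripper_width: 0.603
finger_force: 0.0
```

```bash
python3 - <<'E'
from h import *
s,im=snap("wrist","pics/w2.png"); print({k:np.round(s[k],3).tolist() for k in("time_s","qpos","eef_pos","orientation","ft_force","gripper_width")})
E
```

```text
{'time_s': 4.275, 'qpos': [-0.038, 0.338, 1.882, 0.0, 0.92, -1.837], 'eef_pos': [513.702, -7.819, 108.078], 'orientation': [-0.114, 0.994, -0.0, 0.001], 'ft_force': [-0.12, 0.605, 0.32], 'gripper_width': 0.603}
```

View pics/w2.png

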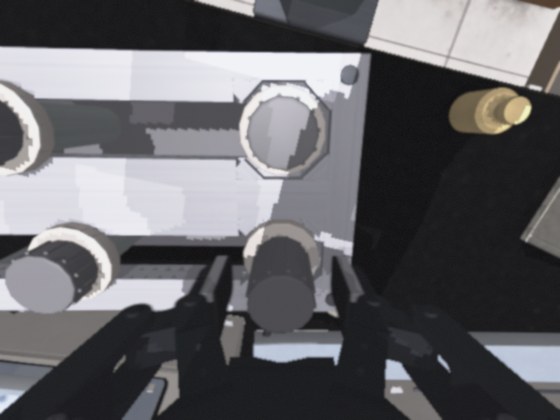

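The cap (282,290) sits centred between the finger tips (225 and 340), so I'll close.

{"op": "apply_moves", "data": {
  "increments": [
    {"delta_pos":[0,0,0],"angular":[0,0,0],"claw":0.3},
    {"delta_pos":[0,0,0],"angular":[0,0,0],"claw":0.2},
    {"delta_pos":[0,0,0],"angular":[0,0,0],"claw":0.2},
    {"delta_pos":[0,0,0],"angular":[0,0,0],"claw":0.2}
  ],
  "force": 40
}}

```text
time_s: 4.82
eef_pos: [513.5, -7.8, 107.9]
orientation: [-0.114, 0.993, -0.0, 0.0]
ft_force: [-0.7, -0.1, 5.7]
gripper_width: 0.338
finger_force: 39.4
```

{"op": "apply_moves", "data": {
  "increments": [
    {"delta_pos":[0,0,5],"angular":[0,0,0],"claw":0.2},
    {"delta_pos":[0,0,15],"angular":[0,0,0],"claw":0.2},
    {"delta_pos":[0,0,30],"angular":[0,0,0],"claw":0.2}
  ]
}}

```text
time_s: 5.2
eef_pos: [512.9, -7.7, 137.8]
orientation: [-0.114, 0.993, 0.0, -0.001]
ft_force: [1.0, 0.3, -1.0]
gripper_width: 0.344
finger_force: 39.5
```

{"op": "apply_moves", "data": {
  "increments": [
    {"delta_pos":[0,0,20],"angular":[0,0,0],"claw":0.2},
    {"delta_pos":[0,0,45],"angular":[0,0,0],"claw":0.2},
    {"delta_pos":[0,0,70],"angular":[0,0,0],"claw":0.2},
    {"delta_pos":[0,0,95],"angular":[0,0,0],"claw":0.2},
    {"delta_pos":[0,0,105],"angular":[0,0,0],"claw":0.2}
  ]
}}

```text
time_s: 5.82
eef_pos: [513.9, -7.8, 244.6]
orientation: [-0.114, 0.993, -0.0, 0.002]
ft_force: [0.4, 0.4, -1.0]
gripper_width: 0.336
finger_force: 39.5
```

{"op": "apply_moves", "data": {
  "increments": [
    {"delta_pos":[-10,30,0],"angular":[0,0,0],"claw":0.2},
    {"delta_pos":[-25,65,0],"angular":[0,0,0],"claw":0.2},
    {"delta_pos":[-40,105,0],"angular":[0,0,0],"claw":0.2},
    {"delta_pos":[-55,140,0],"angular":[0,0,0],"claw":0.2},
    {"delta_pos":[-60,160,0],"angular":[0,0,0],"claw":0.2}
  ]
}}

```text
time_s: 6.45
eef_pos: [451.9, 153.5, 242.1]
orientation: [-0.115, 0.993, 0.0, -0.001]
ft_force: [0.8, 0.4, -1.4]
gripper_width: 0.344
finger_force: 39.7
```

{"op": "apply_moves", "data": {
  "increments": [
    {"delta_pos":[0,0,0],"angular":[0,0,0],"claw":0.2},
    {"delta_pos":[0,0,0],"angular":[0,0,0],"claw":0.2}
  ]
}}

```text
time_s: 6.7
eef_pos: [453.2, 151.6, 242.2]
orientation: [-0.114, 0.994, -0.0, -0.0]
ft_force: [0.3, 0.8, -1.4]
gripper_width: 0.344
finger_force: 39.7
```

```bash
python3 - <<'E'
from h import *
import json
s,im=snap("wrist","pics/w3.png"); print({k:np.round(s[k],3).tolist() for k in("time_s","eef_pos","orientation","ft_force","gripper_width")})
json.dump({k:list(s[k]) for k in("eef_pos","orientation")},open("w3.json","w"))
cv2.imwrite("pics/w3v.png",cv2.resize(im[:,:,::-1],(800,600),interpolation=3))
E
```

```text
{'time_s': 6.7, 'eef_pos': [453.218, 151.647, 242.17], 'orientation': [-0.114, 0.994, -0.0, -0.0], 'ft_force': [0.344, 0.835, -1.407], 'gripper_width': 0.344}
```

View pics/w3v.png

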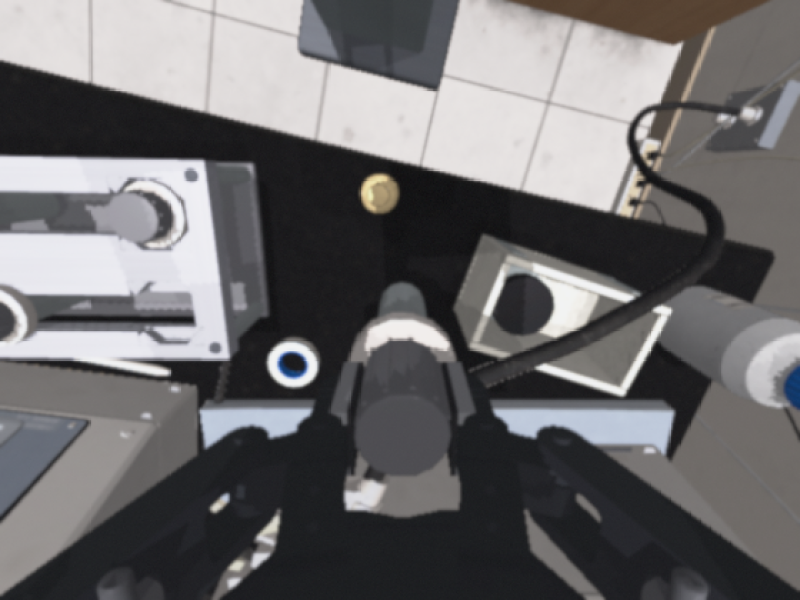

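The view shows the tube held upright, the box rim corners at (508,258), (672,308), (624,393) and (468,340), and the black cable crossing from (480,378) to (690,270). I'll locate the box and the cable.

```bash
python3 - <<'E'
from h import *
import json
s=json.load(open("w3.json")); W=cam("wrist",s); T=cam("top"); S=cam("side")
c=[onz(W,u/1.4286,v/1.4286,95) for u,v in[(508,258),(672,308),(624,393),(468,340)]]
print(np.round(c,1)[:,:2].tolist(),np.mean(c,0).round(1)); 
ls=[np.linalg.norm(c[i][:2]-c[(i+1)%4][:2]).round(1) for i in range(4)]; print(ls)
d=(c[1]-c[0]); print("yaw",np.arctan2(-d[0],d[1]), np.arctan2(*(c[2]-c[1])[[1,0]]))
cw=np.array([(480,378),(520,366),(560,350),(590,335),(620,318),(660,295),(690,270)])/1.4286
for u,v in [(223,185),(205,198),(186,210),(176,217),(166,223),(150,235)]:
    b=[]
    for z in range(0,400,5):
        p=onz(T,u,v,z); q=proj(W,p)
        dd=min(np.linalg.norm(q-(a+(e-a)*np.clip((q-a)@(e-a)/((e-a)@(e-a)),0,1))) for a,e in zip(cw[:-1],cw[1:])); b.append((round(dd,1),z,p.round().tolist()))
    print(min(b))
# white-mask rim in original for the brightness
E
```

```text
[[420.2, 220.7], [428.9, 348.0], [502.5, 341.0], [487.0, 210.3]] [459.7 280.   95. ]
[np.float64(127.7), np.float64(73.9), np.float64(131.6), np.float64(67.6)]
yaw -0.06827426433011437 -0.0955301779401628
(np.float64(25.8), 115, [514.0, 196.0, 115.0])
(np.float64(0.1), 145, [479.0, 233.0, 145.0])
(np.float64(0.6), 130, [451.0, 278.0, 130.0])
(np.float64(0.1), 120, [435.0, 303.0, 120.0])
(np.float64(0.7), 105, [422.0, 328.0, 105.0])
(np.float64(6.9), 55, [395.0, 376.0, 55.0])
```

```bash
python3 - <<'E'
from h import *
import json
s=json.load(open("w3.json")); W=cam("wrist",s); T=cam("top")
g=cv2.imread("pics/w3.png").min(2)
t=cv2.imread("pics/top0.png").min(2)
for n,C,im,(x0,y0,x1,y1),th in[("w",W,g,(325,170,475,285),150),("w",W,g,(325,170,475,285),185),("t",T,t,(156,186,226,232),110),("t",T,t,(156,186,226,232),150)]:
    v,u=np.nonzero(im[y0:y1,x0:x1]>th); 
    p=np.array([onz(C,a+x0,b+y0,95)[:2] for a,b in zip(u,v)],np.float32)
    r=cv2.minAreaRect(p); print(n,th,len(p),np.round(r[0],1),np.round(r[1],1),round(r[2],2), cv2.boxPoints(r).round().tolist())
# sample row profiles along wrist rim
for v in (200,215,230,245): print(v,g[v,325:475:2].tolist())
print(onz(T,118,209,153).round())
E
```

```text
w 150 2931 [460.1 279.9] [131.1  78.3] 84.63 [[415.0, 218.0], [493.0, 211.0], [505.0, 341.0], [427.0, 349.0]]
w 185 2239 [460.8 279.8] [129.9  75.8] 84.55 [[417.0, 219.0], [492.0, 212.0], [505.0, 341.0], [429.0, 348.0]]
t 110 1100 [459.  279.6] [134.2  80.4] 84.53 [[413.0, 217.0], [493.0, 209.0], [505.0, 343.0], [425.0, 350.0]]
t 150 770 [459.1 279.6] [130.1  76.8] 84.58 [[415.0, 219.0], [491.0, 211.0], [504.0, 341.0], [427.0, 348.0]]
200 [117, 107, 108, 108, 107, 108, 108, 110, 108, 112, 176, 239, 241, 187, 55, 38, 39, 40, 40, 39, 39, 44, 55, 56, 56, 54, 55, 55, 84, 184, 236, 239, 241, 241, 241, 241, 234, 224, 200, 192, 217, 232, 239, 241, 242, 242, 240, 235, 217, 181, 150, 131, 121, 116, 110, 103, 91, 69, 46, 34, 28, 29, 25, 29, 27, 32, 33, 22, 25, 26, 31, 34, 43, 50, 49]
215 [97, 97, 98, 99, 104, 107, 115, 190, 241, 240, 164, 55, 39, 37, 40, 40, 38, 37, 37, 37, 41, 50, 53, 53, 52, 52, 53, 53, 51, 51, 53, 132, 234, 242, 242, 242, 241, 239, 235, 234, 233, 230, 220, 218, 213, 167, 114, 107, 105, 106, 108, 103, 91, 70, 45, 33, 30, 36, 44, 43, 46, 49, 50, 49, 56, 53, 107, 187, 231, 236, 222, 189, 145, 111, 109]
230 [97, 97, 95, 99, 134, 171, 166, 121, 102, 102, 102, 101, 99, 75, 51, 38, 36, 37, 34, 36, 38, 49, 51, 51, 50, 56, 108, 176, 223, 224, 224, 228, 229, 226, 219, 218, 215, 202, 179, 124, 68, 36, 33, 39, 42, 49, 53, 58, 64, 64, 59, 59, 59, 69, 87, 102, 107, 108, 107, 107, 109, 109, 104, 107, 109, 126, 213, 239, 231, 150, 97, 94, 95, 96, 97]
245 [20, 24, 42, 64, 97, 127, 154, 170, 177, 181, 177, 166, 151, 132, 118, 108, 103, 103, 103, 96, 92, 65, 39, 31, 31, 35, 37, 44, 47, 53, 57, 57, 55, 57, 55, 57, 55, 55, 62, 80, 101, 109, 109, 108, 108, 109, 110, 110, 108, 109, 109, 111, 109, 108, 108, 108, 107, 106, 106, 107, 109, 132, 221, 240, 222, 102, 32, 26, 21, 17, 28, 49, 73, 85, 88]
[448. 428. 153.]
```

{"op": "apply_moves", "data": {
  "increments": [
    {"delta_pos":[0,0,20],"angular":[0,0,0.07],"claw":0.2},
    {"delta_pos":[0,0,45],"angular":[0,0,0.14],"claw":0.2},
    {"delta_pos":[2,25,45],"angular":[0,0,0.21],"claw":0.2},
    {"delta_pos":[5,60,45],"angular":[0,0,0.28],"claw":0.2},
    {"delta_pos":[8,95,45],"angular":[0,0,0.34],"claw":0.2}
  ]
}}

```text
time_s: 7.38
eef_pos: [461.8, 247.0, 287.4]
orientation: [-0.28, 0.96, -0.0, 0.0]
ft_force: [0.3, -0.7, -0.4]
gripper_width: 0.337
finger_force: 39.8
```

{"op": "apply_moves", "data": {
  "increments": [
    {"delta_pos":[2,30,0],"angular":[0,0,0],"claw":0.2},
    {"delta_pos":[3,50,0],"angular":[0,0,0],"claw":0.2},
    {"delta_pos":[4,63,0],"angular":[0,0,0],"claw":0.2},
    {"delta_pos":[4,63,0],"angular":[0,0,0],"claw":0.2},
    {"delta_pos":[4,63,0],"angular":[0,0,0],"claw":0.2}
  ]
}}

```text
time_s: 8.0
eef_pos: [465.2, 309.4, 287.4]
orientation: [-0.28, 0.96, -0.0, -0.0]
ft_force: [0.0, 0.3, -1.3]
gripper_width: 0.339
finger_force: 39.8
```

```bash
python3 - <<'E'
from h import *
s,im=snap("wrist","pics/w4.png"); _,sd=snap("side","pics/side4.png")
print({k:np.round(s[k],3).tolist() for k in("time_s","eef_pos","orientation","ft_force","gripper_width")})
o=np.zeros((420,800,3),np.uint8); o[:,:560]=im[:,:,::-1]; o[:300,560:]=cv2.resize(sd[100:200,240:320,::-1],None,fx=3,fy=3); cv2.imwrite("pics/w4v.png",o)
E
```

```text
{'time_s': 8.0, 'eef_pos': [465.237, 309.41, 287.38], 'orientation': [-0.28, 0.96, -0.0, -0.0], 'ft_force': [0.003, 0.32, -1.291], 'gripper_width': 0.339}
```

View pics/w4v.png

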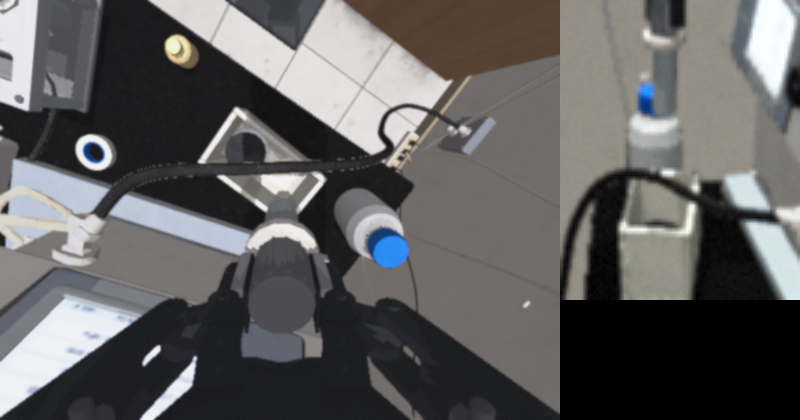

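The tube hangs upright over the free half at (285,210), clear of the cable at v≈165. I'll descend.

{"op": "apply_moves", "data": {
  "increments": [
    {"delta_pos":[0,1,-25],"angular":[0,0,0],"claw":0.2},
    {"delta_pos":[0,1,-55],"angular":[0,0,0],"claw":0.2},
    {"delta_pos":[0,1,-85],"angular":[0,0,0],"claw":0.2},
    {"delta_pos":[0,1,-115],"angular":[0,0,0],"claw":0.2},
    {"delta_pos":[0,1,-130],"angular":[0,0,0],"claw":0.2}
  ]
}}

```text
time_s: 8.72
eef_pos: [464.6, 310.3, 156.0]
orientation: [-0.28, 0.96, -0.0, -0.001]
ft_force: [-0.3, -0.9, -0.2]
gripper_width: 0.337
finger_force: 39.8
```

{"op": "apply_moves", "data": {
  "increments": [
    {"delta_pos":[0,0,-15],"angular":[0,0,0],"claw":0.2},
    {"delta_pos":[0,0,-30],"angular":[0,0,0],"claw":0.2},
    {"delta_pos":[0,0,-40],"angular":[0,0,0],"claw":0.2},
    {"delta_pos":[0,0,-47],"angular":[0,0,0],"claw":0.2},
    {"delta_pos":[0,0,-50],"angular":[0,0,0],"claw":0.2}
  ]
}}

```text
time_s: 9.35
eef_pos: [465.2, 311.2, 107.1]
orientation: [-0.28, 0.96, 0.0, -0.0]
ft_force: [-0.5, -0.5, -0.6]
gripper_width: 0.34
finger_force: 39.8
```

{"op": "apply_moves", "data": {
  "increments": [
    {"delta_pos":[0,0,0],"angular":[0,0,0],"claw":0.2},
    {"delta_pos":[0,0,-1],"angular":[0,0,0],"claw":0.2},
    {"delta_pos":[0,0,-1],"angular":[0,0,0],"claw":0.2}
  ]
}}

```text
time_s: 9.72
eef_pos: [465.3, 311.3, 106.6]
orientation: [-0.28, 0.96, 0.0, 0.0]
ft_force: [1.0, -0.2, -0.8]
gripper_width: 0.338
finger_force: 39.8
```

Expected floor contact is near TCP z of 103.5, so I'll step down slowly and watch the force.

{"op": "apply_moves", "data": {
  "increments": [
    {"delta_pos":[0,0,-1],"angular":[0,0,0],"claw":0.2},
    {"delta_pos":[0,0,-2],"angular":[0,0,0],"claw":0.2},
    {"delta_pos":[0,0,-2],"angular":[0,0,0],"claw":0.2}
  ]
}}

```text
time_s: 10.1
eef_pos: [465.1, 311.2, 104.2]
orientation: [-0.28, 0.96, 0.0, -0.0]
ft_force: [-0.2, -0.1, -0.6]
gripper_width: 0.339
finger_force: 39.8
```

{"op": "apply_moves", "data": {
  "increments": [
    {"delta_pos":[0,0,-1],"angular":[0,0,0],"claw":0.2},
    {"delta_pos":[0,0,-1],"angular":[0,0,0],"claw":0.2}
  ]
}}

```text
time_s: 10.35
eef_pos: [465.4, 311.3, 103.9]
orientation: [-0.28, 0.96, 0.0, 0.0]
ft_force: [-1.1, 0.5, 3.2]
gripper_width: 0.339
finger_force: 40.3
```

It has touched the floor. I'll open and rise.

{"op": "apply_moves", "data": {
  "increments": [
    {"delta_pos":[0,0,0],"angular":[0,0,0],"claw":0.38},
    {"delta_pos":[0,0,0],"angular":[0,0,0],"claw":0.45},
    {"delta_pos":[0,0,0],"angular":[0,0,0],"claw":0.6},
    {"delta_pos":[0,0,0],"angular":[0,0,0],"claw":0.65},
    {"delta_pos":[0,0,0],"angular":[0,0,0],"claw":0.65}
  ]
}}

```text
time_s: 10.98
eef_pos: [465.2, 311.2, 103.3]
orientation: [-0.28, 0.96, 0.0, -0.0]
ft_force: [-1.0, -0.2, 0.5]
gripper_width: 0.651
finger_force: 0.0
```

{"op": "apply_moves", "data": {
  "increments": [
    {"delta_pos":[0,0,10],"angular":[0,0,0],"claw":0.65},
    {"delta_pos":[0,0,30],"angular":[0,0,0],"claw":0.65},
    {"delta_pos":[0,0,60],"angular":[0,0,0],"claw":0.65},
    {"delta_pos":[0,0,100],"angular":[0,0,0],"claw":0.65},
    {"delta_pos":[0,0,140],"angular":[0,0,0],"claw":0.65}
  ]
}}

```text
time_s: 11.6
eef_pos: [465.1, 311.2, 245.3]
orientation: [-0.28, 0.96, 0.0, 0.0]
ft_force: [0.0, 0.6, -0.2]
gripper_width: 0.65
finger_force: 0.0
```

```bash
python3 - <<'E'
from h import *
s,im=snap("wrist","pics/w5.png"); _,sd=snap("side","pics/side5.png")
print({k:np.round(s[k],3).tolist() for k in("time_s","eef_pos","ft_force","gripper_width")})
o=np.zeros((420,800,3),np.uint8); o[:,:560]=im[:,:,::-1]; o[:300,560:]=cv2.resize(sd[100:200,240:320,::-1],None,fx=3,fy=3); cv2.imwrite("pics/w5v.png",o)
E
```

```text
{'time_s': 11.6, 'eef_pos': [465.126, 311.155, 245.317], 'ft_force': [0.05, 0.624, -0.176], 'gripper_width': 0.65}
```

View pics/w5v.png

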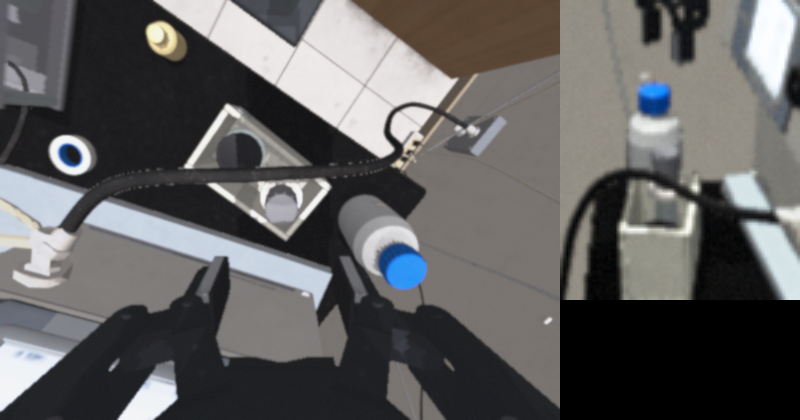

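The tube stands upright in the free half at (282,205), and the jar at (240,150) is undisturbed. Next is the far lane's waiting tube.

{"op": "apply_moves", "data": {
  "increments": [
    {"delta_pos":[2,-25,5],"angular":[0,0,-0.07],"claw":0.65},
    {"delta_pos":[4,-65,5],"angular":[0,0,-0.14],"claw":0.65},
    {"delta_pos":[7,-110,5],"angular":[0,0,-0.21],"claw":0.65},
    {"delta_pos":[10,-155,5],"angular":[0,0,-0.28],"claw":0.65},
    {"delta_pos":[15,-200,5],"angular":[0,0,-0.34],"claw":0.65}
  ]
}}

```text
time_s: 12.32
eef_pos: [479.8, 109.8, 248.2]
orientation: [-0.113, 0.994, 0.0, -0.0]
ft_force: [1.2, 0.2, 0.1]
gripper_width: 0.654
finger_force: 0.0
```

{"op": "apply_moves", "data": {
  "increments": [
    {"delta_pos":[12,-45,0],"angular":[0,0,0],"claw":0.65},
    {"delta_pos":[25,-95,0],"angular":[0,0,0],"claw":0.65},
    {"delta_pos":[38,-145,0],"angular":[0,0,0],"claw":0.65},
    {"delta_pos":[50,-195,0],"angular":[0,0,0],"claw":0.65},
    {"delta_pos":[58,-228,0],"angular":[0,0,0],"claw":0.65}
  ]
}}

```text
time_s: 12.95
eef_pos: [538.2, -119.0, 248.0]
orientation: [-0.113, 0.994, 0.0, -0.0]
ft_force: [0.1, -0.1, -0.4]
gripper_width: 0.654
finger_force: 0.0
```

{"op": "apply_moves", "data": {
  "increments": [
    {"delta_pos":[0,-0.5,-20],"angular":[0,0,0],"claw":0.65},
    {"delta_pos":[0,-0.5,-45],"angular":[0,0,0],"claw":0.65},
    {"delta_pos":[0,-0.5,-70],"angular":[0,0,0],"claw":0.65},
    {"delta_pos":[0,-0.5,-78],"angular":[0,0,0],"claw":0.65},
    {"delta_pos":[0,-0.5,-78],"angular":[0,0,0],"claw":0.65}
  ]
}}

```text
time_s: 13.58
eef_pos: [538.1, -117.2, 170.2]
orientation: [-0.114, 0.993, 0.0, -0.0]
ft_force: [-0.2, -0.2, -0.0]
gripper_width: 0.654
finger_force: 0.0
```

```bash
python3 - <<'E'
from h import *
s,im=snap("wrist","pics/w6.png"); 
print({k:np.round(s[k],3).tolist() for k in("time_s","qpos","eef_pos","orientation","ft_force","gripper_width")})
cv2.imwrite("pics/w6v.png",cv2.resize(im[:,:,::-1],(800,600),interpolation=3))
W=cam("wrist",s); print(proj(W,[538.4,-117.4,130])*1.4286)
E
```

```text
{'time_s': 13.575, 'qpos': [-0.235, 0.328, 1.714, 0.0, 1.1, -2.035], 'eef_pos': [538.09, -117.221, 170.216], 'orientation': [-0.114, 0.993, 0.0, -0.0], 'ft_force': [-0.21, -0.205, -0.037], 'gripper_width': 0.654}
[402.32712919 338.36214498]
```

View pics/w6v.png

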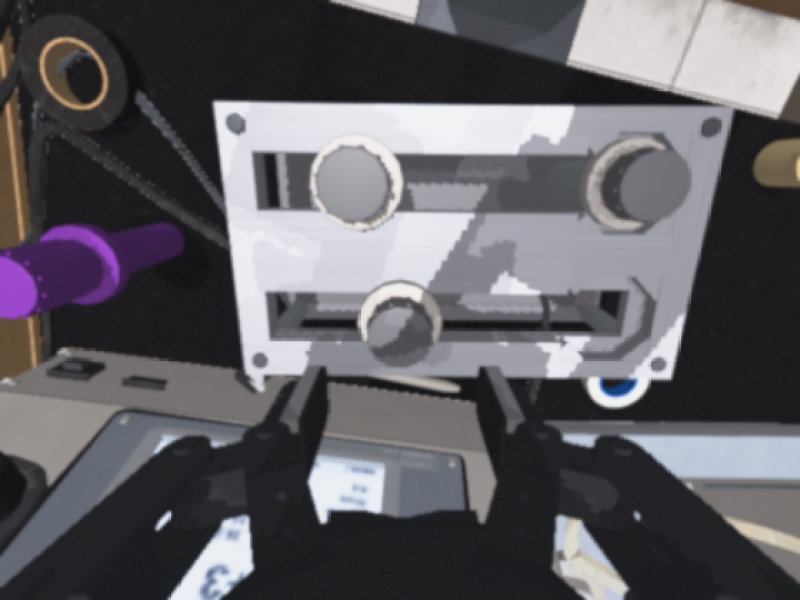

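The waiting far cap is at (402,332), as predicted. The freed octagonal pocket is empty at about (612,318), and all four screws are visible at (236,124), (711,127), (260,360) and (658,364). I'll refine from these.

```bash
python3 - <<'E'
from h import *
s=monitor.read_state(); print(np.round(s["eef_pos"],2),R.from_quat(s["orientation"]).as_matrix()[0].round(4))
C=cam("wrist",dict(eef_pos=[538.09,-117.221,170.216],orientation=s["orientation"]))
im=cv2.imread("pics/w6.png"); g=cv2.cvtColor(im,cv2.COLOR_BGR2GRAY).astype(float)
P=[]
for u,v in[(236,124),(711,127),(260,360),(658,364)]:
    u/=1.4286;v/=1.4286; y0,x0=int(round(v))-6,int(round(u))-6; w=g[y0:y0+13,x0:x0+13]
    nn,l,st,c=cv2.connectedComponentsWithStats((w<np.percentile(w,70)-30).astype(np.uint8)); i=l[6,6] or 1
    p=c[i]+[x0,y0]; P.append(onz(C,*p,101)[:2]); print(st[i,4],p.round(1),P[-1].round(1))
P=np.array(P); m=P.mean(0); d=(P[1]-P[0])+(P[3]-P[2]); yw=np.arctan2(-d[0],d[1]); print("centre",m.round(1),"yaw",yw,[np.linalg.norm(P[a]-P[b]).round(1) for a,b in((0,1),(2,3),(0,2),(1,3))])
ex=np.array([np.cos(yw),np.sin(yw)]);ey=np.array([-ex[1],ex[0]])
print("pocket far",(m+35*ex+80*ey).round(1))
# cap: edge profile across row and column
v=int(325/1.4286);u=int(401/1.4286)
print("row",v,g[v,245:318].astype(int).tolist()); print("col",u,g[190:268,u].astype(int).tolist())
for q,z in[((401,331),130),((400,321),110)]:
    p=onz(C,q[0]/1.4286,q[1]/1.4286,z)[:2]; print(p.round(1),(p-m)@ex,(p-m)@ey)
E
```

```text
[ 538.59 -117.33  170.93] [-9.741e-01 -2.263e-01  9.000e-04]
3 [169.3  89.3] [ 463.2 -212.1]Traceback (most recent call last):
  File "<stdin>", line 9, in <module>
IndexError: index 1 is out of bounds for axis 0 with size 1
```

```bash
python3 - <<'E'
from h import *
s=monitor.read_state()
C=cam("wrist",dict(eef_pos=[538.09,-117.221,170.216],orientation=s["orientation"]))
im=cv2.imread("pics/w6.png"); g=cv2.cvtColor(im,cv2.COLOR_BGR2GRAY).astype(float)
P=[]
for u,v in[(236,124),(711,127),(260,360),(658,364)]:
    u/=1.4286;v/=1.4286; y0,x0=int(round(v))-8,int(round(u))-8; w=g[y0:y0+17,x0:x0+17]
    nn,l,st,c=cv2.connectedComponentsWithStats((w<(w[8,8]+np.percentile(w,75))/2).astype(np.uint8)); i=l[8,8]
    p=c[i]+[x0,y0]; P.append(onz(C,*p,101)[:2]); print(st[i],p.round(1),P[-1].round(1))
P=np.array(P); m=P.mean(0); d=(P[1]-P[0])+(P[3]-P[2]); yw=np.arctan2(-d[0],d[1]); print("centre",m.round(1),"yaw",yw,[np.linalg.norm(P[a]-P[b]).round(1) for a,b in((0,1),(2,3),(0,2),(1,3))])
ex=np.array([np.cos(yw),np.sin(yw)]);ey=np.array([-ex[1],ex[0]])
print("pocket far",(m+35*ex+80*ey).round(1))
u=int(401/1.4286)
for v in(215,222,232): print("row",v,g[v,245:318].astype(int).tolist())
print("col",u,g[190:268,u].astype(int).tolist())
for q,z in[((401,331),130),((400,321),110)]:
    p=onz(C,q[0]/1.4286,q[1]/1.4286,z)[:2]; print(p.round(1),(p-m)@ex,(p-m)@ey)
E
```

```text
[  1   0  14  16 162] [164.7  86.4] [ 462.  -215.3]
[  0   1  15  14 157] [497.2  88.7] [413.8   1.1]
[ 3  3 10 11 89] [181.5 251.9] [ 580.9 -189.4]
[ 2  3 11 10 92] [460.1 254.7] [532.9  27.4]
centre [497.4 -94.1] yaw 0.21863900572761485 [np.float64(221.7), np.float64(222.1), np.float64(121.6), np.float64(122.0)]
pocket far [514.2  -8.4]
row 215 [162, 163, 163, 162, 161, 161, 163, 176, 203, 221, 227, 228, 229, 229, 228, 225, 212, 171, 117, 81, 75, 76, 79, 78, 79, 82, 85, 96, 111, 120, 127, 134, 138, 136, 133, 129, 124, 121, 119, 119, 121, 117, 106, 91, 77, 69, 68, 66, 67, 66, 68, 83, 111, 139, 149, 151, 151, 151, 151, 150, 145, 132, 114, 102, 98, 98, 99, 99, 98, 98, 99, 98, 97]
row 222 [86, 86, 85, 87, 93, 121, 172, 214, 226, 228, 227, 219, 195, 159, 129, 101, 92, 105, 123, 139, 147, 149, 149, 150, 154, 160, 162, 163, 162, 163, 161, 162, 162, 163, 162, 162, 161, 160, 157, 147, 135, 133, 125, 107, 96, 94, 93, 93, 93, 93, 91, 85, 76, 70, 71, 83, 100, 123, 140, 155, 168, 175, 170, 146, 115, 97, 95, 95, 95, 96, 97, 97, 96]
row 232 [91, 91, 92, 90, 92, 96, 118, 161, 205, 223, 222, 201, 156, 135, 140, 143, 144, 144, 144, 145, 145, 145, 144, 143, 144, 144, 144, 144, 145, 144, 144, 143, 141, 129, 106, 85, 79, 79, 78, 78, 78, 78, 78, 79, 79, 78, 78, 78, 79, 78, 79, 80, 79, 78, 78, 81, 94, 122, 150, 163, 164, 159, 140, 112, 93, 89, 88, 89, 88, 88, 88, 87, 86]
col 280 [226, 225, 225, 225, 216, 187, 151, 155, 202, 233, 239, 240, 240, 240, 240, 238, 229, 191, 126, 85, 78, 77, 79, 81, 95, 129, 161, 169, 166, 164, 163, 163, 162, 162, 162, 160, 160, 158, 152, 136, 114, 95, 85, 81, 81, 80, 79, 79, 78, 78, 78, 78, 78, 77, 77, 77, 78, 84, 92, 97, 99, 100, 100, 99, 99, 101, 111, 133, 151, 159, 159, 160, 163, 176, 185, 182, 163, 124]
[ 534.9 -118.9] 31.265976298688592 -32.355506370259796
[ 537.4 -118.9] 33.64478368759695 -32.86742675970855
```

{"op": "apply_moves", "data": {
  "increments": [
    {"delta_pos":[0,-0.5,-15],"angular":[0,0,0],"claw":0.65},
    {"delta_pos":[0,-0.5,-35],"angular":[0,0,0],"claw":0.65},
    {"delta_pos":[0,-0.5,-50],"angular":[0,0,0],"claw":0.65},
    {"delta_pos":[0,-0.5,-58],"angular":[0,0,0],"claw":0.65},
    {"delta_pos":[0,-0.5,-58],"angular":[0,0,0],"claw":0.65}
  ]
}}

```text
time_s: 14.25
eef_pos: [538.0, -117.8, 111.9]
orientation: [-0.114, 0.993, 0.0, -0.0]
ft_force: [-0.1, 0.1, -0.5]
gripper_width: 0.651
finger_force: 0.0
```

{"op": "apply_moves", "data": {
  "increments": [
    {"delta_pos":[0,0,0],"angular":[0,0,0],"claw":0.5},
    {"delta_pos":[0,0,0],"angular":[0,0,0],"claw":0.4},
    {"delta_pos":[0,0,0],"angular":[0,0,0],"claw":0.3},
    {"delta_pos":[0,0,0],"angular":[0,0,0],"claw":0.25},
    {"delta_pos":[0,0,0],"angular":[0,0,0],"claw":0.25}
  ],
  "force": 20
}}

```text
time_s: 14.88
eef_pos: [538.6, -117.9, 113.0]
orientation: [-0.114, 0.993, -0.0, 0.001]
ft_force: [-0.3, -0.3, 5.3]
gripper_width: 0.367
finger_force: 20.2
```

```bash
python3 - <<'E'
from h import *
s=monitor.read_state(); print({k:np.round(s[k],3).tolist() for k in("time_s","eef_pos","ft_force","ft_torque","gripper_width","finger_force")})
E
```

```text
{'time_s': 14.875, 'eef_pos': [538.615, -117.903, 112.995], 'ft_force': [-0.285, -0.312, 5.252], 'ft_torque': [0.038, 0.081, -0.044], 'gripper_width': 0.367, 'finger_force': 20.176}
```

{"op": "apply_moves", "data": {
  "increments": [
    {"delta_pos":[-1,4.4,0],"angular":[0,0,0],"claw":0.25},
    {"delta_pos":[-2.5,11,0],"angular":[0,0,0],"claw":0.25},
    {"delta_pos":[-4,17.7,0],"angular":[0,0,0],"claw":0.25},
    {"delta_pos":[-5.5,24.4,0],"angular":[0,0,0],"claw":0.25},
    {"delta_pos":[-7,31,0],"angular":[0,0,0],"claw":0.25}
  ]
}}

```text
time_s: 15.5
eef_pos: [532.1, -87.2, 113.0]
orientation: [-0.114, 0.993, -0.001, 0.001]
ft_force: [0.9, -4.0, 5.2]
gripper_width: 0.365
finger_force: 20.2
```

{"op": "apply_moves", "data": {
  "increments": [
    {"delta_pos":[-1.5,6.6,0],"angular":[0,0,0],"claw":0.25},
    {"delta_pos":[-3,13.3,0],"angular":[0,0,0],"claw":0.25},
    {"delta_pos":[-4.5,20,0],"angular":[0,0,0],"claw":0.25},
    {"delta_pos":[-6,26.6,0],"angular":[0,0,0],"claw":0.25},
    {"delta_pos":[-7.5,33.2,0],"angular":[0,0,0],"claw":0.25}
  ]
}}

```text
time_s: 16.12
eef_pos: [524.5, -53.9, 113.0]
orientation: [-0.114, 0.993, -0.001, 0.001]
ft_force: [0.7, -3.5, 5.0]
gripper_width: 0.365
finger_force: 20.2
```

{"op": "apply_moves", "data": {
  "increments": [
    {"delta_pos":[-2,9,0],"angular":[0,0,0],"claw":0.25},
    {"delta_pos":[-4.2,19,0],"angular":[0,0,0],"claw":0.25},
    {"delta_pos":[-6.5,29,0],"angular":[0,0,0],"claw":0.25},
    {"delta_pos":[-8.2,37,0],"angular":[0,0,0],"claw":0.25},
    {"delta_pos":[-9.3,42,0],"angular":[0,0,0],"claw":0.25}
  ]
}}

```text
time_s: 16.75
eef_pos: [514.3, -11.2, 112.3]
orientation: [-0.114, 0.993, -0.0, -0.0]
ft_force: [0.8, -0.5, 0.8]
gripper_width: 0.368
finger_force: 19.9
```

{"op": "apply_moves", "data": {
  "increments": [
    {"delta_pos":[-0.4,2,0],"angular":[0,0,0],"claw":0.25},
    {"delta_pos":[-0.7,3.4,0],"angular":[0,0,0],"claw":0.25},
    {"delta_pos":[-0.7,3.4,0],"angular":[0,0,0],"claw":0.25}
  ]
}}

```text
time_s: 17.12
eef_pos: [513.2, -7.9, 111.8]
orientation: [-0.114, 0.994, 0.0, -0.001]
ft_force: [0.2, 0.9, -0.6]
gripper_width: 0.368
finger_force: 19.9
```

The support force is gone, so the collar is over the pocket. I'll lower it.

{"op": "apply_moves", "data": {
  "increments": [
    {"delta_pos":[0,0,-2],"angular":[0,0,0],"claw":0.25},
    {"delta_pos":[0,0,-4],"angular":[0,0,0],"claw":0.25},
    {"delta_pos":[0,0,-6],"angular":[0,0,0],"claw":0.25},
    {"delta_pos":[0,0,-7],"angular":[0,0,0],"claw":0.25}
  ]
}}

```text
time_s: 17.62
eef_pos: [513.6, -8.2, 105.1]
orientation: [-0.114, 0.994, 0.0, -0.0]
ft_force: [-0.8, -0.1, -0.8]
gripper_width: 0.366
finger_force: 19.9
```

{"op": "apply_moves", "data": {
  "increments": [
    {"delta_pos":[0,0,-1],"angular":[0,0,0],"claw":0.25},
    {"delta_pos":[0,0,-2],"angular":[0,0,0],"claw":0.25},
    {"delta_pos":[0,0,-2.5],"angular":[0,0,0],"claw":0.25},
    {"delta_pos":[0,0,-2.5],"angular":[0,0,0],"claw":0.25}
  ]
}}

```text
time_s: 18.12
eef_pos: [513.7, -8.2, 103.1]
orientation: [-0.114, 0.993, 0.0, 0.0]
ft_force: [-1.0, -0.3, 1.2]
gripper_width: 0.364
finger_force: 20.1
```

{"op": "apply_moves", "data": {
  "increments": [
    {"delta_pos":[0,0,-0.7],"angular":[0,0,0],"claw":0.25},
    {"delta_pos":[0,0,-0.7],"angular":[0,0,0],"claw":0.25}
  ]
}}

```text
time_s: 18.38
eef_pos: [513.7, -8.2, 103.0]
orientation: [-0.114, 0.993, -0.0, 0.0]
ft_force: [-2.1, -0.6, 5.4]
gripper_width: 0.366
finger_force: 20.5
```

{"op": "apply_moves", "data": {
  "increments": [
    {"delta_pos":[0,0,0],"angular":[0,0,0],"claw":0.4},
    {"delta_pos":[0,0,0],"angular":[0,0,0],"claw":0.5},
    {"delta_pos":[0,0,0],"angular":[0,0,0],"claw":0.65},
    {"delta_pos":[0,0,0],"angular":[0,0,0],"claw":0.65},
    {"delta_pos":[0,0,0],"angular":[0,0,0],"claw":0.65}
  ]
}}

```text
time_s: 19.0
eef_pos: [513.7, -8.2, 102.1]
orientation: [-0.114, 0.993, 0.0, -0.0]
ft_force: [-1.3, 0.1, -0.4]
gripper_width: 0.646
finger_force: 0.0
```

{"op": "apply_moves", "data": {
  "increments": [
    {"delta_pos":[0,0,10],"angular":[0,0,0],"claw":0.65},
    {"delta_pos":[0,0,30],"angular":[0,0,0],"claw":0.65},
    {"delta_pos":[0,0,60],"angular":[0,0,0],"claw":0.65},
    {"delta_pos":[-15,-20,100],"angular":[0,0,0],"claw":0.65},
    {"delta_pos":[-36,-86,148],"angular":[0,0,0],"claw":0.65}
  ]
}}

```text
time_s: 19.62
eef_pos: [483.2, -76.8, 239.9]
orientation: [-0.116, 0.993, -0.0, 0.001]
ft_force: [0.9, -0.9, 0.1]
gripper_width: 0.645
finger_force: 0.0
```

{"op": "apply_moves", "data": {
  "increments": [
    {"delta_pos":[0,0,0],"angular":[0,0,0],"claw":0.65},
    {"delta_pos":[0,0,0],"angular":[0,0,0],"claw":0.65},
    {"delta_pos":[0,0,0],"angular":[0,0,0],"claw":0.65},
    {"delta_pos":[0,0,0],"angular":[0,0,0],"claw":0.65}
  ]
}}

```text
time_s: 20.12
eef_pos: [483.0, -76.3, 236.8]
orientation: [-0.115, 0.993, 0.0, -0.001]
ft_force: [0.1, 0.9, -0.5]
gripper_width: 0.651
finger_force: 0.0
```

```bash
python3 - <<'E'
from h import *
s,im=snap("wrist","pics/w7.png"); print(np.round(s["eef_pos"],1),np.round(s["ft_force"],1),s["time_s"]); C=cam("wrist",s)
hsv=cv2.cvtColor(cv2.imread("pics/w7.png"),cv2.COLOR_BGR2HSV); g=cv2.imread("pics/w7.png").mean(2)
# compare the two seated low tubes: predicted px for cap top circle & collar if seated (z=120/100) vs unseated (130/110)
yw=.222; ex=np.array([np.cos(yw),np.sin(yw)]);ey=np.array([-ex[1],ex[0]]); m=np.array([497.4,-94.1])
for lane in(-35,35):
    c=m+lane*ex+80*ey
    print(lane,c.round(1),"seated cap px",proj(C,[*c,120]).round(1),"collar",proj(C,[*c,100]).round(1),"unseated cap",proj(C,[*c,130]).round(1))
    u,v=proj(C,[*c,110]).round().astype(int)
    print(" col",u,g[v-40:v+45,u].astype(int).tolist()); print(" row",v,g[v,u-35:u+36].astype(int).tolist())
E
```

```text
[483.  -76.3 236.8] [ 0.1  0.9 -0.5] 20.125
-35 [445.6 -23.8] seated cap px [347.5 179. ] collar [343.  174.9] unseated cap [350.1 181.2]
 col 345 [122, 148, 168, 174, 176, 178, 177, 176, 176, 176, 175, 174, 171, 161, 145, 144, 168, 189, 194, 186, 169, 143, 111, 85, 82, 94, 110, 118, 119, 120, 121, 122, 124, 123, 124, 123, 122, 125, 143, 171, 188, 192, 193, 192, 192, 191, 190, 190, 189, 188, 188, 187, 186, 186, 185, 184, 183, 186, 202, 211, 177, 156, 201, 235, 242, 242, 242, 242, 241, 240, 240, 241, 240, 240, 240, 240, 240, 240, 240, 240, 240, 238, 232, 206, 164]
 row 177 [82, 82, 82, 81, 81, 81, 82, 82, 83, 85, 97, 117, 134, 136, 131, 130, 119, 96, 76, 67, 70, 80, 91, 96, 98, 98, 99, 106, 128, 157, 169, 171, 172, 178, 187, 188, 183, 180, 177, 163, 139, 125, 122, 122, 121, 122, 122, 121, 122, 121, 121, 120, 118, 117, 114, 106, 96, 106, 136, 162, 170, 169, 170, 170, 172, 172, 173, 173, 174, 171, 170]
35 [513.9  -8.4] seated cap px [342.1 249.7] collar [338.2 241.5] unseated cap [344.2 254.2]
 col 340 [241, 240, 241, 241, 241, 241, 240, 240, 240, 240, 240, 240, 240, 238, 231, 211, 208, 233, 242, 242, 232, 192, 144, 107, 79, 71, 69, 71, 75, 86, 102, 114, 119, 119, 119, 119, 119, 118, 119, 118, 118, 118, 117, 116, 117, 117, 116, 117, 117, 114, 109, 95, 87, 78, 67, 57, 49, 43, 36, 32, 30, 27, 28, 28, 28, 27, 25, 26, 25, 25, 27, 25, 28, 28, 26, 25, 26, 25, 25, 28, 25, 27, 26, 27, 26]
 row 245 [32, 34, 33, 32, 30, 29, 30, 30, 30, 31, 34, 55, 98, 143, 167, 171, 166, 154, 124, 90, 77, 83, 95, 107, 115, 117, 119, 119, 118, 117, 117, 118, 118, 117, 118, 118, 117, 118, 118, 118, 118, 118, 118, 116, 117, 117, 117, 117, 117, 117, 116, 115, 111, 104, 95, 103, 131, 156, 172, 201, 228, 236, 237, 237, 235, 223, 195, 172, 168, 167, 160]
```

```bash
python3 - <<'E'
from h import *
s=monitor.read_state(); C=cam("wrist",s)
yw=.222; ex=np.array([np.cos(yw),np.sin(yw)]);ey=np.array([-ex[1],ex[0]]); m=np.array([497.4,-94.1]); c=m+35*ex+80*ey
for dz in(0,10):
    f=lambda a,b,z:proj(C,[*(c+a*ex+b*ey),z+dz]).round(1).tolist()
    print(dz,"cap near",f(-16,0,120),"L/R",f(0,-16,120),f(0,16,120),"collar near",f(-22,0,100),"L/R",f(0,-22,100),f(0,22,100))
g=cv2.imread("pics/w7.png").mean(2)
for v in(236,241,250,255): print(v,g[v,305:376].astype(int).tolist())
_,a=snap("side","pics/side7.png"); _,t=snap("top","pics/top7.png")
# scene change: bystanders
for n,b,(x0,y0,x1,y1) in[("side7",  "side5",(250,110,300,200)),("top7","top0",(105,150,270,245)),("top7","top0",(400,155,460,235))]:
    d=cv2.absdiff(cv2.imread(f"pics/{n}.png"),cv2.imread(f"pics/{b}.png")).max(2)[y0:y1,x0:x1]; q=np.argwhere(d>60); print(n,len(q),(q.min(0)[::-1]+[x0,y0],q.max(0)[::-1]+[x0,y0]) if len(q) else "")
E
```

```text
0 cap near [343.4, 234.3] L/R [325.8, 249.5] [358.6, 249.7] collar near [339.7, 221.5] L/R [317.2, 241.2] [359.5, 241.5]
10 cap near [345.6, 238.4] L/R [327.4, 254.0] [361.3, 254.2] collar near [341.7, 224.9] L/R [318.4, 245.2] [362.0, 245.5]
236 [101, 101, 101, 100, 101, 101, 101, 100, 100, 101, 100, 102, 111, 134, 163, 174, 168, 154, 138, 123, 104, 82, 69, 68, 68, 73, 75, 73, 76, 83, 92, 99, 104, 108, 111, 114, 116, 118, 118, 116, 115, 113, 112, 110, 104, 95, 84, 81, 103, 143, 176, 187, 186, 169, 132, 101, 106, 135, 159, 170, 194, 223, 235, 238, 238, 238, 239, 239, 238, 238, 237]
241 [21, 19, 22, 23, 23, 22, 20, 21, 22, 22, 38, 74, 123, 159, 170, 166, 160, 149, 125, 93, 71, 67, 68, 77, 92, 105, 113, 117, 118, 119, 119, 119, 119, 119, 119, 119, 118, 119, 118, 119, 119, 119, 118, 119, 118, 118, 119, 118, 117, 113, 112, 131, 160, 162, 131, 104, 121, 152, 165, 171, 195, 224, 235, 237, 237, 238, 238, 236, 230, 212, 180]
250 [96, 96, 96, 96, 96, 96, 96, 98, 106, 116, 122, 113, 106, 115, 136, 155, 166, 165, 151, 123, 92, 91, 106, 114, 117, 117, 117, 117, 117, 117, 116, 117, 117, 117, 116, 117, 118, 117, 118, 120, 120, 118, 118, 116, 116, 118, 117, 115, 116, 116, 115, 114, 108, 96, 97, 118, 149, 164, 171, 193, 221, 223, 199, 175, 170, 168, 166, 166, 168, 166, 149]
255 [161, 161, 162, 161, 161, 161, 160, 160, 158, 146, 125, 122, 135, 148, 148, 135, 120, 121, 141, 160, 171, 164, 140, 119, 114, 116, 115, 115, 115, 113, 108, 103, 103, 103, 106, 109, 110, 111, 116, 130, 150, 159, 161, 161, 158, 150, 130, 118, 116, 121, 149, 191, 218, 224, 224, 225, 228, 227, 220, 216, 202, 178, 166, 165, 167, 166, 165, 166, 166, 158, 134]
side7 1679 (array([260, 110]), array([297, 197]))
top7 140 (array([166, 198]), array([186, 212]))
top7 696 (array([400, 155]), array([413, 234]))
```

```bash
python3 -c "
from station import arm; print(arm.sign_off())"
```

```text
the job is handed in; nothing more can be done
None
```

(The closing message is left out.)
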